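# Snap in a bench dog and tug-test it

### The job

Take the purple-headed bench dog out of the wooden rack and press it down into the yellow spring socket until it snaps in with its collar fully home on the rim. Then, still holding it, pull straight up with gradually rising force to prove that it is caught: bring the pull to at least 12 N, keep it there for half a second, ease off and let go, leaving the dog upright and latched in the socket. Never push or pull on the socket with more than 22 N, and leave the grey-headed dog and the other loose things on the bench where they are.

Things in the scene. Friction and masses are not known exactly. Their poses are not given: they have to be found in the camera images.
- dog_grip (a point): Middle of the round purple head (28 mm diameter, 42 mm high) of the loose bench dog, on its axis; z up along the dog. The head starts 22 mm below this point, on a steel collar (34 mm diameter, 4 mm thick). Under it a 20 mm shank, 50 mm long, with a 12 mm neck 13 to 31 mm above the foot; the foot tapers to 13 mm over its last 10 mm. Tip of foot 76 mm below this point. About 0.15 kg.
- dog_collar (a point): Centre of the underside of the purple dog's collar (26 mm below dog_grip, 50 mm above the tip of the foot).
- socket_rim (a point): Centre of the bore's mouth in the flat top (64 x 64 mm) of the yellow socket, 70 mm above the bench; z up. Bore 21.6 mm wide, 3 mm lead-in, upright. Spring latches inside drag on the dog over the last 25 mm (1 to 10 N) and snap in just before home. Home: dog_collar on socket_rim. Once caught it has 2 to 9 mm of free upward play (unknown, differs each time) before the latches take the pull.
- socket (a joint): Vertical give of the yellow socket on its stiff sprung mount, m: 0 at rest, positive when pulled up, negative when pushed down; 16 N per mm both ways (12 N lifts it 0.75 mm, 22 N 1.4 mm). The reading is noisy (about 1 mm, that is 16 N): go by the felt force.
- anchor: Steel base plate of the socket, 110 x 100 x 10 mm, fixed on the bench; origin at the centre of its underside, under the bore axis.
- rack: Wooden dog rack, 60 x 170 x 46 mm, fixed on the bench, origin at the centre of its underside. Two loose holes, 50 mm either way of the centre along its own y axis, 40 mm deep; a dog stands in each, which is where varies. Lift a dog at least 45 mm to clear it.
- plain_grip (a point): Middle of the head of the grey-headed dog, of the same outer size, in the other hole of the rack; leave it.
- clamps: Two purple spring clamps lying crossed, about 170 x 170 x 35 mm together; origin under the crossing. Leave alone.
- jar: Small glass jar with a metal screw lid, 60 mm diameter, 85 mm high, origin at the centre of its underside. Leave alone.
- roller: White plastic roller standing on end, 44 mm diameter, 100 mm high, origin at the centre of its underside. Leave alone.
- bench_hook: Steel bench hook, 160 x 110 x 41 mm, origin at the centre of its underside. Leave alone.
- glue: Yellow bottle with red cap, 60 mm diameter, 140 mm high, origin at the centre of its underside. Leave alone.
Not all that is in view belongs to the job. What is shaped like the part that bears dog_grip but orange is not meant.

How it is judged:
On the way, in this order (a step that is already met when the one before it is completed fails the run):
1. the purple dog is pressed home in the socket: its collar within 1.5 mm of the rim, for 0.2 s (z of dog_collar in the frame of socket_rim below 0.0015 m and horizontal distance between dog_collar and socket_rim below 0.003 m), for 0.2 s.
2. the pull rises gradually: it spends 0.1 s between 3 and 11 N (value of joint socket between 0.0001875 and 0.0006875 m and z of dog_collar in the frame of socket_rim below 0.0115 m), for 0.1 s.
3. the dog holds a pull of at least 12 N for 0.3 s (value of joint socket above 0.00075 m and z of dog_collar in the frame of socket_rim below 0.0115 m), for 0.3 s.
At the end, for the whole second after the job is handed in: The purple dog stands upright (within 0.1 rad) in the yellow socket, latched, its collar within 10 mm above the rim (the latches' play) and centred within 3 mm; the socket is back at rest (within 0.6 mm); the gripper touches nothing (z of dog_collar in the frame of socket_rim below 0.01 m and horizontal distance between dog_collar and socket_rim below 0.003 m and angle between dog_grip's own z axis and vertical below 0.1 rad and value of joint socket between -0.0006 and 0.0005 m and contact force between the fingers and anything else below 0.1 N).
It fails at once if the socket is pulled or pushed with more than 22 N (value of joint socket above 0.001375 m or value of joint socket below -0.001375 m).
It fails at once if another loose thing on the bench is moved by more than 25 mm, or the grey-headed dog by more than 10 mm (distance of plain_grip from where it was at the start of the episode above 0.01 m or distance of any of clamps, jar, roller, bench_hook, glue from where it was at the start of the episode above 0.025 m).
It also fails if it takes over 72 s, if anything falls off the work surface, if the arm or the gripper's body presses on something with over 40 N, if the wrist force passes 120 N, or if a joint passes its speed limit or range.

### The arm

A 6-joint arm with a two-finger parallel gripper is mounted at the origin on the work surface. World frame = base frame: x ahead of the robot, y to its left, z up, the work surface at z = 0. Lengths are in m, angles in rad, forces in N, time in s.
With the tool pointing down it reaches from about 0.375 to 0.925 m from the base axis. Payload 5.7 kg.
Tool frame: the origin (TCP) lies midway between the tips of the shut fingers; the grasp point (between the pads) lies 19 mm behind it; z points along the fingers, x is the direction in which the jaws open and shut, and the axes are right-handed (so a half turn about z gives the same grasp; the last joint's range is limited). The gripper opens to 88 mm and grips with 3 to 60 N. Pads are 20 mm wide; open, the fingers measure 115 mm over their backs; the gripper's body (75 mm by 178 mm) begins 61 mm behind the grasp point.
Start: joints at [0.99, 0.359, 1.51, -0, 1.272, -0.115], TCP at [0.269, 0.536, 0.223] pointing down, gripper open.
Joint ranges: [-2.97, 2.97], [-1.01, 2.36], [0.21, 2.38], [-0.96, 4.11], [0.2, 2.71], [-2.98, 2.98]. Speed limits (rad/s): [2.39, 2.39, 3.14, 3.14, 3.14, 3.14].

### API

Orientations are given as a unit quaternion [x, y, z, w].
In Python, from bench import move_ptp, servo_line, goto_joints, move_gripper, sleep, inverse_kinematics, capture, PlanningError, close_job, spot_in, silhouettes, current_clock, current_joint_pos, current_qvel, current_joint_torque, current_position, current_orientation, current_force, current_torque, current_finger_gap gives the robot as it stands. Calls block until the motion is done:
- move_ptp(position, orientation): joint-space move of the TCP to a pose.
- servo_line(position, orientation=None, rate=0.15, contact_N=None): straight line of the TCP; orientation=None keeps the orientation; rate is the mean speed in m/s. With contact_N (N) it stops when the force on the tool has changed by that much, and returns True; else False.
- goto_joints(angles): joint-space move.
- move_gripper(opening): finger opening in m; the grip force is fixed at half the most; returns when the fingers have stopped.
- sleep(seconds).
- inverse_kinematics(position, orientation): joint angles nearest the present ones, or None.
- capture(name): name is "side" or "top"; returns a dict with "image" (480x640x3 uint8, blue, green, red), "range_z" (480x640 float32, m along the optical axis (not along the pixel's ray), 0 where there is no reading), "intrinsics" (3x3 intrinsics, pixels), "R" (3x3) and "t" (3): a world point X has camera coordinates R X + t. Camera axes: x right, y down, z forward; pixel columns grow to the right and rows downward; lengths in m; the calibration is good to about 2 mm. A picture is of the moment at which its call begins.
A pose or a line that the arm cannot do raises PlanningError and nothing moves.
- close_job(): hands the job in, once; it reports no verdict.
Trained networks look in the newest picture that a camera, given by its name, has taken for a name from the list of things; names that differ only in an ending like _2 or _b are one class to them, and where a whole thing is asked for, a point or a joint stands for the part that bears it (a point fixed in the world has none). Each returns a list of dicts, best first, with "conf" (0 to 1); they miss things now and then, are a little off and sometimes report something else, mostly with a low value. They report only what shows in the picture. A call takes as long as a camera call. They do not tell look-alikes from the thing itself.
- spot_in(camera, query): "xy" ([column, row] in pixels, amid what is visible of it).
- silhouettes(camera, query): "region" (480x640 bool, what is visible of it) and "xy" ([column, row] in pixels, amid what is visible of it).
Readings, each from a call of its own:
- current_clock(): time.
- current_joint_pos(): joint angles.
- current_qvel(): joint speeds.
- current_joint_torque(): joint torques, N m.
- current_position(): TCP position.
- current_orientation(): TCP orientation.
- current_force(): force on the tool from outside, world axes, zero at the start.
- current_torque(): the same for the moment, N m.
- current_finger_gap(): finger opening in m.
Only numpy, scipy, OpenCV 4.12 (cv2) and the standard library are available. Lean on these libraries where they do the work, as an engineer would, in place of code of your own. Each camera call takes 0.05 s, during which the arm holds its last target.

## Working session

There is one attempt and no reset: what is moved stays moved. The work goes in short steps, each a Python script; the robot and the scene stay as the last script left them, time stands still between calls to the robot, and variables do not carry over. Pictures are saved under pics/ and viewed, and the job is handed in when it is done.

```bash
ls; mkdir -p pics
python3 - <<'E'
from bench import *
import cv2,numpy as np
for n in ("side","top"):
    c=capture(n); cv2.imwrite(f"pics/{n}0.png",c["image"]); print(n,c["intrinsics"].tolist(),c["R"].tolist(),c["t"].tolist())
    for q in ("dog_grip","plain_grip","socket","rack","anchor"):
        try: print(q,[(np.round(d["xy"],1).tolist(),round(d["conf"],2)) for d in spot_in(n,q)][:4])
        except Exception as e: print(q,e)
print(current_clock(),current_position(),current_orientation(),current_force(),current_finger_gap())
E
```

```text
pics
side [[548.4691250356038, 0.0, 321.5408833742845], [0.0, 548.4691250356038, 232.53018002362532], [0.0, 0.0, 1.0]] [[0.696516795955873, -0.7174749670538031, -0.009696628409347943], [-0.4149285401278247, -0.3917093555112218, -0.8212174422114857], [0.5854046972298368, 0.5760151495022742, -0.57053298590451]] [-0.4002033212458509, 0.30606979558129055, 1.1149403213413465]
dog_grip [([263.0, 259.3], 0.78), ([250.7, 228.2], 0.77)]
plain_grip [([239.2, 210.0], 0.49)]
socket [([391.3, 288.4], 0.92)]
rack [([239.0, 239.2], 0.81), ([248.7, 227.6], 0.48), ([393.5, 287.0], 0.46)]
anchor [([388.1, 297.1], 0.87)]
top [[544.2463836826619, 0.0, 321.4905370668857], [0.0, 544.2463836826619, 242.88866553192776], [0.0, 0.0, 1.0]] [[0.008008485370568242, -0.9997367084296844, 0.021502976078888496], [-0.9935139427044362, -0.010394153063729513, -0.11323430237332613], [0.11342799396073036, -0.020456671290012402, -0.9933356002810816]] [-0.025944421482624172, 0.5794773438989815, 1.30077591031682]
dog_grip [([247.7, 288.9], 0.71), ([290.4, 313.1], 0.42)]
plain_grip [([206.5, 271.7], 0.57)]
socket [([412.6, 248.4], 0.81), ([115.8, 317.9], 0.31)]
rack [([225.5, 278.0], 0.71)]
anchor [([408.6, 250.5], 0.73)]
0.6 [0.26948341 0.53605036 0.22262739] [ 8.51217022e-01  5.24813852e-01 -3.30227348e-05  2.69883211e-05] [0.00162658 0.57631905 1.25538132] 0.08804504687178932
```

View pics/side0.png

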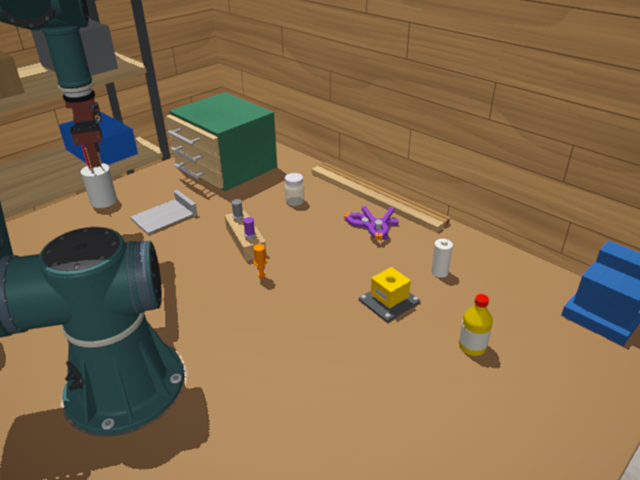

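View pics/top0.png

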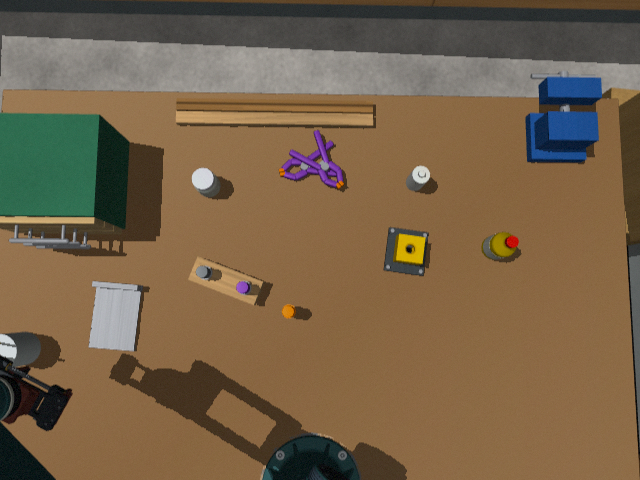

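The pictures agree. In the side view the purple head is at about (249,227), the grey one at (238,208), the orange decoy at (260,260) and the socket bore at (391,280). In the top view purple is at (243,287), grey at (203,271), orange at (290,312) and the bore at (409,249). Next I measure positions.

```bash
cat > h.py <<'E'
from bench import *
import cv2,numpy as np
def ray(c,uv):
    K,R,t=c["intrinsics"],c["R"],c["t"]
    d=R.T@np.linalg.solve(K,np.array([uv[0],uv[1],1.])); return -R.T@t,d
def atz(c,uv,z):
    o,d=ray(c,uv); return o+d*(z-o[2])/d[2]
def cloud(c):
    K,R,t=c["intrinsics"],c["R"],c["t"]; Z=c["range_z"].astype(float)
    v,u=np.mgrid[:480,:640]; P=np.stack([(u-K[0,2])/K[0,0]*Z,(v-K[1,2])/K[1,1]*Z,Z],-1)
    P=(P-t)@R; P[Z<=0]=np.nan; return P
def proj(c,X):
    p=c["R"]@np.asarray(X)+c["t"]; q=c["intrinsics"]@p; return q[:2]/q[2]
def hsv(c): return cv2.cvtColor(c["image"],cv2.COLOR_BGR2HSV)
def near(m,uv,r):
    v,u=np.mgrid[:480,:640]; return m&((u-uv[0])**2+(v-uv[1])**2<r*r)
def meet(a,b):
    (o1,d1),(o2,d2)=a,b; A=np.stack([d1,-d2],1); s=np.linalg.lstsq(A,o2-o1,rcond=None)[0]
    p,q=o1+d1*s[0],o2+d2*s[1]; return (p+q)/2,np.linalg.norm(p-q)
E
python3 - <<'E'
from h import *
C={n:capture(n) for n in("side","top")}
S={"purple":dict(side=(249,227),top=(243,287)),"sock":dict(side=(391,285),top=(409,249))}
for n,c in C.items():
    H=hsv(c);P=cloud(c)
    m=near((H[...,0]>125)&(H[...,0]<155)&(H[...,1]>100),S["purple"][n],18)
    v,u=np.nonzero(m);print(n,"purple",m.sum(),u.min(),u.max(),v.min(),v.max(),u.mean(),v.mean())
    X=P[m];print(np.nanpercentile(X,[2,50,98],axis=0).round(4).tolist()); print(" centroid ray at z=.108?",atz(c,(u.mean(),v.mean()),0.0985).round(4))
    m=near((H[...,0]>20)&(H[...,0]<35)&(H[...,1]>150)&(H[...,2]>60),S["sock"][n],35)
    X=P[m];print("sock z",np.nanpercentile(X,[2,50,90,98],axis=0).round(4).tolist())
    t=m&(np.abs(P[...,2]-np.nanpercentile(X[:,2],80))<.006)
    cnt=max(cv2.findContours(t.astype(np.uint8),cv2.RETR_EXTERNAL,cv2.CHAIN_APPROX_NONE)[0],key=cv2.contourArea)
    T=np.array([atz(c,p[0],.07)[:2] for p in cnt],np.float32)
    print(" rect",cv2.minAreaRect(T*1000))
    for q in("rack","anchor"):
        r=silhouettes(n,q)[0]; X=P[r["region"]];X=X[~np.isnan(X[:,0])]
        lo,hi=(.036,.056) if q=="rack" else (.004,.018)
        Y=X[(X[:,2]>lo)&(X[:,2]<hi)]; print(q,r["conf"],cv2.minAreaRect((Y[:,:2]*1000).astype(np.float32)),len(Y))
    im=c["image"]
    for k in S:
        x,y=S[k][n]; cv2.imwrite(f"pics/{k}_{n}.png",cv2.resize(im[y-40:y+40,x-50:x+50],None,fx=6,fy=6,interpolation=cv2.INTER_NEAREST))
E
cd pics; python3 -c "
import cv2,numpy as np
r=[np.hstack([cv2.imread(f'{k}_{n}.png') for n in('side','top')]) for k in('purple','sock')]
cv2.imwrite('crop0.png',cv2.resize(np.vstack(r),(750,600)))"
```

```text
side purple 152 243 253 217 234 248.5921052631579 225.57894736842104
[[0.4534, 0.1465, 0.0619], [0.4623, 0.1536, 0.0882], [0.4783, 0.172, 0.1028]]
 centroid ray at z=.108? [0.4527 0.1408 0.0985]
sock z [[0.529, -0.269, 0.014], [0.5535, -0.2452, 0.062], [0.5868, -0.208, 0.0694], [0.5976, -0.1998, 0.0707]]
 rect ((559.5900268554688, -237.396240234375), (70.4583511352539, 70.44226837158203), 82.80339050292969)
rack 0.61 ((484.7609558105469, 206.12677001953125), (171.9207305908203, 60.85550308227539), 69.34357452392578) 493
anchor 0.83 ((564.20703125, -235.0389404296875), (101.98490905761719, 114.07466125488281), 82.24195861816406) 704
top purple 123 236 249 282 292 242.6829268292683 287.1626016260163
[[0.4566, 0.1498, 0.0677], [0.468, 0.1606, 0.1005], [0.4795, 0.1742, 0.1059]]
 centroid ray at z=.108? [0.4678 0.1614 0.0985]
sock z [[0.5321, -0.2653, 0.0104], [0.5634, -0.2297, 0.0682], [0.5909, -0.2025, 0.0719], [0.5968, -0.198, 0.074]]
 rect ((565.4624633789062, -231.74575805664062), (64.69071197509766, 64.04498291015625), 82.41314697265625)
rack 0.84 ((486.9261779785156, 210.4376220703125), (170.7002410888672, 59.98411178588867), 69.43806457519531) 1397
anchor 0.9 ((564.78662109375, -232.08148193359375), (100.68949127197266, 111.64984893798828), 82.55951690673828) 887
```

View pics/crop0.png

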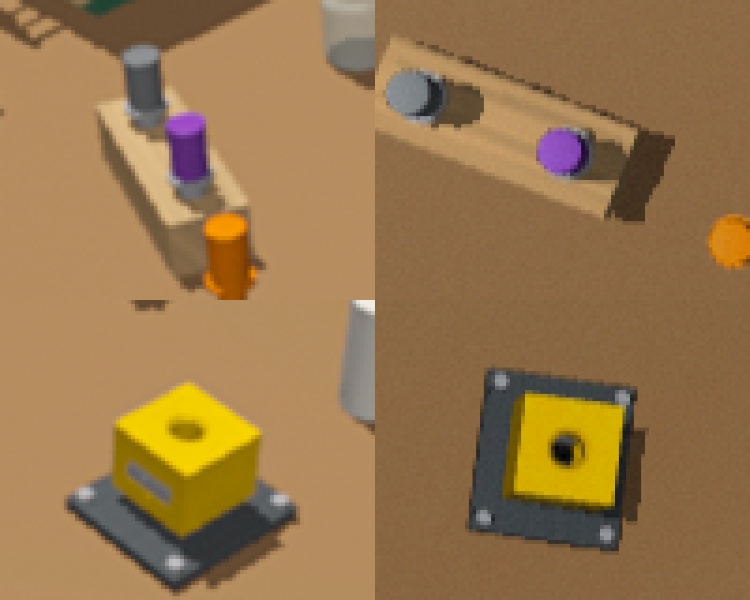

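The measurements match the given geometry: head top at z≈0.102, and the rack and socket sizes come out right. The dog's axis is at about (0.468, 0.162) and the bore at about (0.564, -0.233). I grasp with the jaws across the rack.

```bash
cat >> h.py <<'E'
from scipy.spatial.transform import Rotation as Ro
def q_of(ang): # tool z down, tool x at angle ang in world
    x=np.array([np.cos(ang),np.sin(ang),0]); z=np.array([0,0,-1.]); return Ro.from_matrix(np.stack([x,np.cross(z,x),z],1)).as_quat()
E
python3 - <<'E'
from h import *
for a in (-0.36,-0.36+np.pi):
    for p in ([.468,.162,.2],[.468,.162,.065],[.564,-.233,.2],[.564,-.233,.077]):
        j=inverse_kinematics(p,q_of(a)); print(a,None if j is None else np.round(j,2))
E
```

```text
-0.36 [ 0.19  0.23  1.76 -0.    1.15  0.55]
-0.36 [ 0.19  0.42  1.9  -0.    0.82  0.55]
-0.36 [-0.5   0.39  1.51 -0.    1.23 -0.14]
-0.36 [-0.5   0.53  1.63 -0.    0.98 -0.14]
2.7815926535897932 [ 0.19  0.23  1.76 -0.    1.15 -2.59]
2.7815926535897932 [ 0.19  0.42  1.9  -0.    0.82 -2.59]
2.7815926535897932 None
2.7815926535897932 None
```

Run:
```python
from h import *
q=q_of(-0.36)
t=current_clock()
move_ptp([.468,.162,.19],q); print(current_clock()-t); 
print("hit",servo_line([.468,.162,.065],rate=.12,contact_N=6)); print(current_position(),current_force(),current_clock())
for n in("side","top"):
    c=capture(n); u,v=map(int,proj(c,[.468,.162,.08])); cv2.imwrite(f"pics/g_{n}.png",cv2.resize(c["image"][v-50:v+50,u-60:u+60],None,fx=3,fy=3,interpolation=cv2.INTER_NEAREST))
a,b=cv2.imread("pics/g_side.png"),cv2.imread("pics/g_top.png"); cv2.imwrite("pics/g1.png",np.hstack([a,b]))
```

```text
1.5667
hit False
[0.46853666 0.16218186 0.06552733] [-1.1284539  -0.23939909  0.34709982] 3.6583
```

View pics/g1.png

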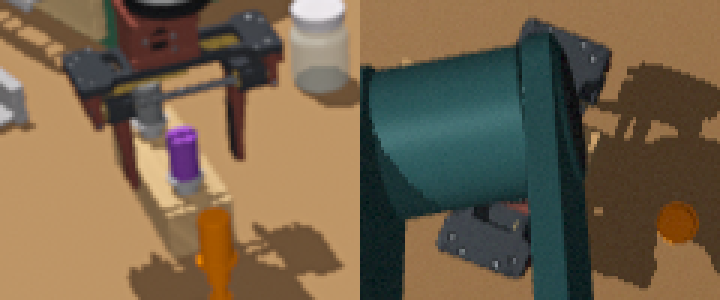

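In the side view the purple head stands between the open fingers and the grey dog is clear. The arm hides the head in the top view. I close the gripper and lift.

Run:
```python
from h import *
f0=current_force(); move_gripper(0.0); print("gap",current_finger_gap(),np.round(current_force()-f0,2),np.round(current_torque(),2))
print(current_position())
p=current_position()
servo_line([p[0],p[1],.13],rate=.1); print(current_force()-f0, current_clock(),current_finger_gap())
f=[current_force() for _ in range(5)]; print(np.round(f,2))
q=q_of(-.36)
servo_line([p[0],p[1],.2],rate=.15)
move_ptp([.564,-.233,.155],q); print(current_clock(),current_position())
for n in("side","top"):
    c=capture(n); np.save(f"{n}1.npy",c,allow_pickle=True); u,v=map(int,proj(c,[.564,-.233,.1])); cv2.imwrite(f"pics/h_{n}.png",cv2.resize(c["image"][v-50:v+50,u-60:u+60],None,fx=3,fy=3,interpolation=cv2.INTER_NEAREST))
a,b=cv2.imread("pics/h_side.png"),cv2.imread("pics/h_top.png"); cv2.imwrite("pics/h1.png",np.hstack([a,b]))
```

```text
gap 0.027678400458763172 [-0.06 -0.69 -1.97] [-0.08  0.08  0.02]
[0.46799201 0.16197682 0.06497131]
[-0.66337695 -0.97285695 -1.10928951] 5.5083 0.027723289203192343
[[-0.69  0.02 -0.83]
 [-0.69  0.02 -0.83]
 [-0.69  0.02 -0.83]
 [-0.69  0.02 -0.83]
 [-0.69  0.02 -0.83]]
7.6417 [ 0.56398797 -0.23170941  0.15496315]
```

View pics/h1.png

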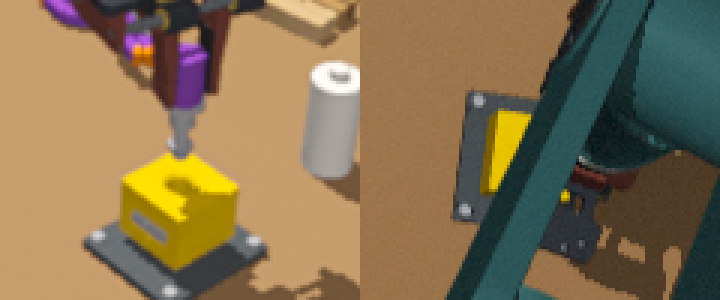

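Run:
```python
from h import *
c=np.load("side1.npy",allow_pickle=True).item()
u,v=map(int,proj(c,[.564,-.233,.1])); x0,y0=u-25,v-40
im=cv2.resize(c["image"][y0:y0+60,x0:x0+60],None,fx=10,fy=10,interpolation=cv2.INTER_NEAREST)
tz=.155+.017
def P(X): p=proj(c,X); return tuple(int(k) for k in ((p[0]-x0+.5)*10,(p[1]-y0+.5)*10))
a=np.array([.56399,-.23171])
# predicted dog outline
for dz,r in((-76,6.5),(-66,10),(-45,6),(-26,17),(-22,17),(20,14)):
    pts=np.array([P([a[0]+r/1000*np.cos(t),a[1]+r/1000*np.sin(t),tz+dz/1000]) for t in np.linspace(0,6.28,40)])
    cv2.polylines(im,[pts],True,(0,0,255),1)
for b,col in(((.5650,-.2320),(255,0,0)),):
    pts=np.array([P([b[0]+.0138*np.cos(t),b[1]+.0138*np.sin(t),.07]) for t in np.linspace(0,6.28,40)]); cv2.polylines(im,[pts],True,col,1)
    pts=np.array([P([b[0]+.0108*np.cos(t),b[1]+.0108*np.sin(t),.07]) for t in np.linspace(0,6.28,40)]); cv2.polylines(im,[pts],True,col,1)
    R=np.deg2rad(82.4); k=.032*np.sqrt(2)
    pts=np.array([P([b[0]+k*np.cos(R+np.pi/4+i*np.pi/2),b[1]+k*np.sin(R+np.pi/4+i*np.pi/2),.07]) for i in range(4)]); cv2.polylines(im,[pts],True,col,1)
cv2.imwrite("pics/z1.png",im)
# top0 bore check
```

```text
(no output)
```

View pics/z1.png

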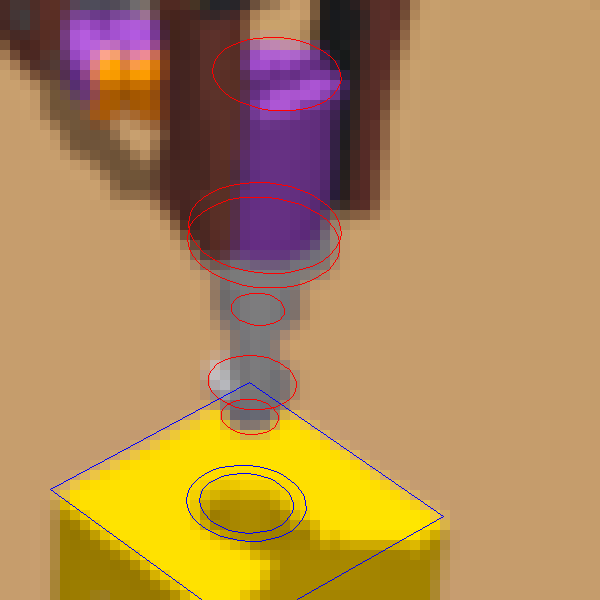

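Run:
```python
from h import *
from scipy.optimize import minimize
c=np.load("side1.npy",allow_pickle=True).item()
im=cv2.imread("pics/side0.png").astype(float)
print(im[275:300:4,391].tolist(), im[300,380],im[300,400])
x0,y0,S=360,255,8
crop=im[y0:y0+70,x0:x0+65]
# lightness of G channel: top face bright
g=crop[...,1]; sat=crop.max(2)-crop.min(2)
def poly(b,th):
    k=.032*np.sqrt(2);return np.array([proj(c,[b[0]+k*np.cos(th+np.pi/4+i*np.pi/2),b[1]+k*np.sin(th+np.pi/4+i*np.pi/2),.07]) for i in range(4)])
def rend(pts):
    m=np.zeros((70*S,65*S),np.uint8); q=((pts-[x0,y0]+.5)*S*16).astype(np.int32); cv2.fillPoly(m,[q],255,shift=4); return cv2.resize(m,(65,70),interpolation=cv2.INTER_AREA)/255.
top=(np.clip((crop[...,1]-150)/(225-150),0,1))*(crop[...,0]<90)
cv2.imwrite("pics/m.png",cv2.resize((top*255).astype(np.uint8),None,fx=8,fy=8,interpolation=0))
# soft: yellow-vs-blue measure: use per-class linear fit
def cost(p):
    m=rend(poly(p[:2],p[2])); w=cv2.dilate((m>0).astype(np.uint8),np.ones((5,5)))>0
    return ((m-top)**2).sum()
best=min((minimize(cost,[.565+dx,-.232+dy,np.deg2rad(82.4)],method="Nelder-Mead",options=dict(initial_simplex=[[.565+dx,-.232+dy,1.438],[.568+dx,-.232+dy,1.438],[.565+dx,-.229+dy,1.438],[.565+dx,-.232+dy,1.47]])) for dx in(-.003,0,.003) for dy in(-.003,0,.003)),key=lambda r:r.fun)
print(best.x,best.fun)
t=cv2.imread("pics/top0.png"); g=t[240:258,400:420].max(2); m=g<110; v,u=np.nonzero(m); print(m.sum(),u.mean()+400,v.mean()+240)
```

```text
[[0.0, 201.0, 237.0], [0.0, 122.0, 154.0], [0.0, 201.0, 238.0], [0.0, 209.0, 246.0], [0.0, 175.0, 212.0], [0.0, 115.0, 145.0], [0.0, 116.0, 147.0]] [  0. 106. 136.] [  0. 112. 141.]
[ 0.56404615 -0.23405633  1.4399229 ] 78.16846628219915
46 409.2173913043478 248.2826086956522
```

View pics/m.png

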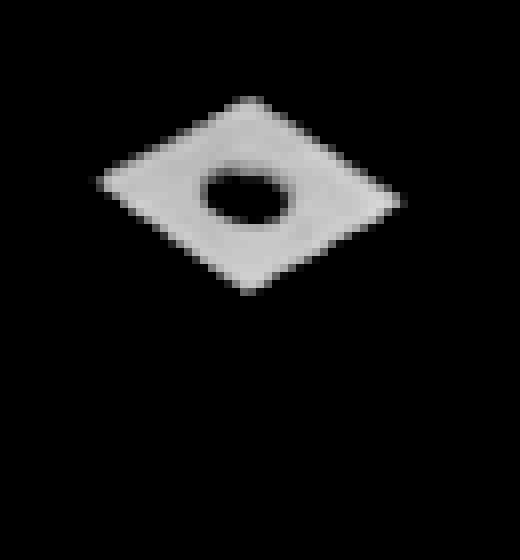

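Run:
```python
from h import *
print(current_position(),current_clock(),np.round(current_qvel(),4))
servo_line([.564,-.2341,.135],rate=.05); print(current_position());sleep(.3);print(current_position(),current_force(),current_finger_gap())
c=capture("side"); np.save("side2.npy",c,allow_pickle=True)
p=current_position()
u,v=map(int,proj(c,[.564,-.233,.1])); x0,y0=u-25,v-30
im=cv2.resize(c["image"][y0:y0+60,x0:x0+60],None,fx=10,fy=10,interpolation=cv2.INTER_CUBIC)
tz=p[2]+.017
def P(X): p=proj(c,X); return tuple(int(k) for k in ((p[0]-x0+.5)*10,(p[1]-y0+.5)*10))
for dz,r in((-76,6.5),(-66,10),(-26,17),(-22,17),(20,14)):
    cv2.polylines(im,[np.array([P([p[0]+r/1000*np.cos(t),p[1]+r/1000*np.sin(t),tz+dz/1000]) for t in np.linspace(0,6.28,40)])],True,(0,0,255),1)
for r in(.0108,.0138): cv2.polylines(im,[np.array([P([.564+r*np.cos(t),-.2341+r*np.sin(t),.07]) for t in np.linspace(0,6.28,40)])],True,(255,0,0),1)
cv2.imwrite("pics/z2.png",im)
```

```text
[ 0.56422253 -0.23155424  0.15524011] 7.7417 [ 0.0006 -0.0012 -0.0034 -0.0018  0.0005 -0.0008]
[ 0.56377027 -0.2340181   0.13453925]
[ 0.56414551 -0.23425341  0.13525023] [ 0.44244252 -0.13501738 -1.24099187] 0.02799721078628292
```

View pics/z2.png

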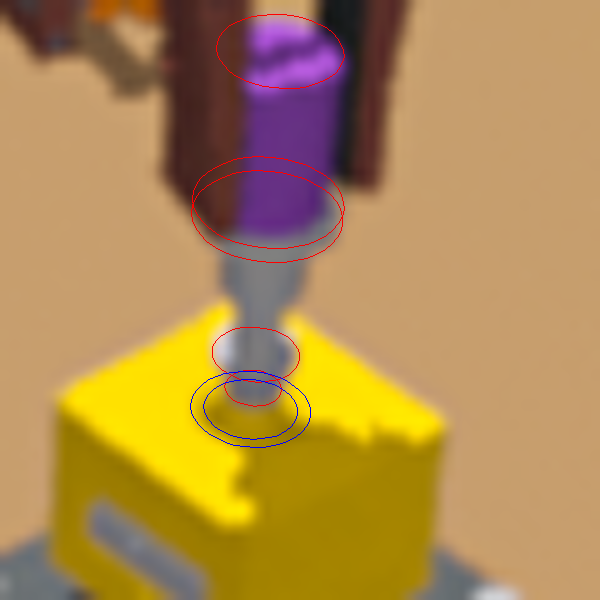

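Run:
```python
from h import *
f0=np.mean([(sleep(.02),current_force())[1] for _ in range(10)],0); print(f0)
t=current_clock()
h=servo_line([.564,-.2341,.108],rate=.02,contact_N=4); print(h,current_clock()-t,current_position(),np.round(current_force()-f0,2),np.round(current_torque(),2))
print(np.round([(sleep(.05),current_force()-f0)[1] for _ in range(6)],2).tolist())
c=capture("side");u,v=map(int,proj(c,[.564,-.233,.1]));cv2.imwrite("pics/z3.png",cv2.resize(c["image"][v-30:v+30,u-30:u+30],None,fx=8,fy=8,interpolation=cv2.INTER_CUBIC))
```

```text
[-0.07051915 -0.09568783 -1.41631193]
False 1.5 [ 0.56410708 -0.23412267  0.10812813] [-0.12 -0.63  0.25] [-0.03  0.09 -0.  ]
[[0.41, -0.78, 0.67], [0.46, 0.34, 0.24], [-0.19, 0.01, 0.07], [-0.02, 0.03, 0.11], [-0.4, 0.16, -0.02], [0.22, -0.46, 1.14]]
```

View pics/z3.png

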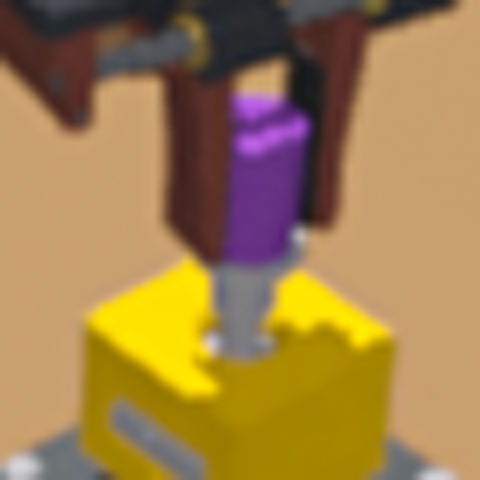

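```bash
cat >> h.py <<'E'
def F(n=6,dt=.02): return np.mean([(sleep(dt),current_force())[1] for _ in range(n)],0)
E
python3 - <<'E'
from h import *
f0=np.array([-.07,-.1,-1.4])
for z in (.1,.095,.09,.086,.083,.0815):
    h=servo_line([.564,-.2341,z],rate=.015,contact_N=11); p=current_position();print(z,h,np.round(p,4),np.round(F(4)-f0,2),round(current_clock(),2),round(current_finger_gap(),4))
    if h: break
E
```

```text
0.1 False [ 0.564  -0.2341  0.1   ] [ 0.16  0.37 -0.21] 11.41 0.0273
0.095 False [ 0.564  -0.2342  0.095 ] [-0.01 -0.42  0.87] 11.96 0.0277
0.09 False [ 0.5637 -0.234   0.0895] [ 0.55 -0.51 -0.83] 12.51 0.0279
0.086 False [ 0.564  -0.2341  0.0859] [0.19 0.02 0.08] 12.99 0.0272
0.083 False [ 0.5637 -0.2339  0.0827] [-0.42  0.14  0.14] 13.41 0.0274
0.0815 False [ 0.5639 -0.234   0.0814] [-0.27 -0.02  0.05] 13.72 0.0274
```

Run:
```python
from h import *
f0=np.array([-.07,-.1,-1.4])
c=capture("side");u,v=map(int,proj(c,[.564,-.233,.1]));cv2.imwrite("pics/z4.png",cv2.resize(c["image"][v-30:v+30,u-30:u+30],None,fx=8,fy=8,interpolation=cv2.INTER_CUBIC))
z=.0815
while z>.076:
    z-=.0004
    h=servo_line([.564,-.2341,z],rate=.006,contact_N=8); f=F(5)-f0; print(round(z,4),h,round(current_position()[2],4),np.round(f,2),round(current_clock(),2))
    if f[2]>8 or h: break
```

```text
0.0811 False 0.0811 [-0.06 -0.02  0.15] 14.11
0.0807 False 0.0807 [ 0.47  0.03 -0.26] 14.44
0.0803 False 0.0803 [-0.29  0.28  0.02] 14.78
0.0799 False 0.0799 [ 0.03 -0.17  0.09] 15.11
0.0795 False 0.0795 [0.16 0.53 0.07] 15.44
0.0791 False 0.0791 [-0.03  0.18  0.01] 15.78
0.0787 False 0.0788 [-0.39  0.32  2.18] 16.11
0.0783 False 0.0786 [-1.26  0.79  6.39] 16.44
0.0779 False 0.0784 [-1.94  1.08  8.83] 16.77
```

View pics/z4.png

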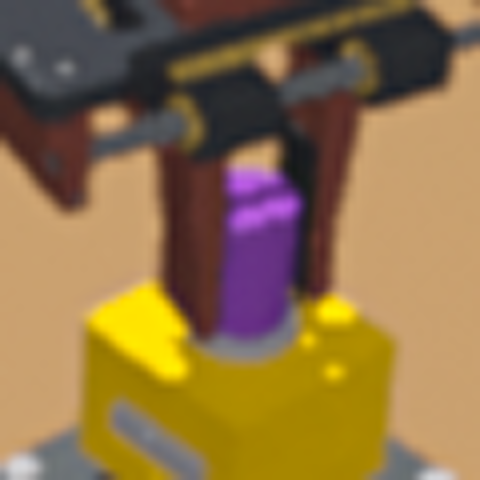

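Run:
```python
from h import *
f0=np.array([-.07,-.1,-1.4])
z=.0779
while z>.0745:
    z-=.0003
    h=servo_line([.564,-.2341,z],rate=.006,contact_N=5); f=F(5)-f0; print(round(z,4),h,round(current_position()[2],4),np.round(f,2),round(current_finger_gap(),4),round(current_clock(),2))
    if f[2]>14 or h: break
```

```text
0.0776 False 0.0783 [-2.52  1.31 10.35] 0.0277 17.11
0.0773 False 0.0782 [-2.99  1.52 11.62] 0.0276 17.44
0.077 False 0.0781 [-3.04  1.49 13.6 ] 0.0276 17.77
0.0767 False 0.078 [-3.54  1.87 15.21] 0.0272 18.11
```

Run:
```python
from h import *
f0=np.array([-.07,-.1,-1.4])
print(F(10)-f0)
c=capture("side");p=current_position();u,v=map(int,proj(c,[.564,-.233,.08]));x0,y0=u-25,v-25
im=cv2.resize(c["image"][y0:y0+50,x0:x0+50],None,fx=12,fy=12,interpolation=cv2.INTER_CUBIC)
im2=im.copy()
def P(X): p=proj(c,X); return tuple(int(k) for k in ((p[0]-x0+.5)*12,(p[1]-y0+.5)*12))
for z,col in((.069,(0,0,255)),(.073,(255,0,0))):
  cv2.polylines(im2,[np.array([P([.564+.017*np.cos(t),-.2341+.017*np.sin(t),z]) for t in np.linspace(0,6.28,60)])],True,col,1)
cv2.imwrite("pics/z5.png",cv2.resize(np.hstack([im,im2]),(800,400)))
```

```text
[-3.18160529  2.09792414 14.86341988]
```

View pics/z5.png

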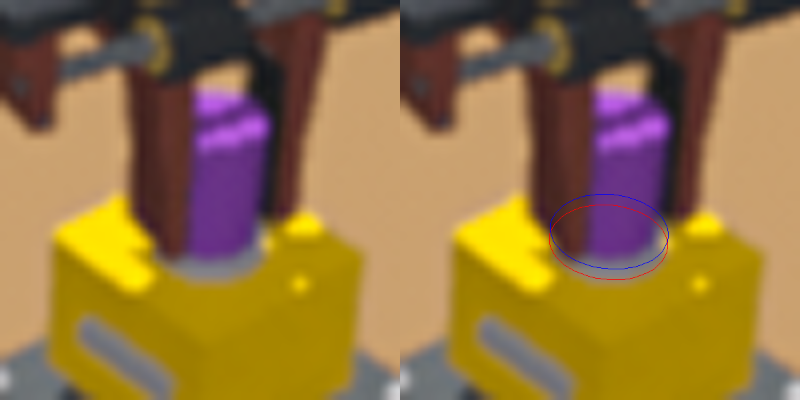

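The collar looks seated: its lower edge matches the predicted home ring, and the stiffness I felt is the socket's 16 N/mm. I ease off, then raise slowly to find the latch play.

Run:
```python
from h import *
f0=np.array([-.07,-.1,-1.4])
servo_line([.564,-.2341,.0792],rate=.006); f=F(8)-f0; print(np.round(f,2),current_position()[2],current_clock())
z=.0792
while z<.0895:
    z+=.0004
    h=servo_line([.564,-.2341,z],rate=.008,contact_N=4); f=F(4)-f0; print(round(z,4),h,round(current_position()[2],4),np.round(f,2),round(current_clock(),2))
    if f[2]<-3.5 or h: break
```

```text
[-0.    0.01  1.31] 0.07896441428085582 19.025
0.0796 False 0.0795 [ 0.4   0.17 -0.15] 19.34
0.08 False 0.08 [ 0.25 -0.1   0.08] 19.66
0.0804 False 0.0804 [-0.12  0.    0.48] 19.98
0.0808 False 0.0808 [-0.21 -0.13 -0.23] 20.29
0.0812 False 0.0812 [ 0.14 -0.18 -0.28] 20.61
0.0816 False 0.0816 [ 0.5   0.5  -0.25] 20.93
0.082 False 0.082 [-0.01  0.16  0.14] 21.24
0.0824 False 0.0824 [ 0.3   0.16 -0.22] 21.56
0.0828 False 0.0828 [0.13 0.44 0.15] 21.88
0.0832 False 0.0832 [-0.22  0.02 -0.34] 22.19
0.0836 False 0.0836 [-0.15 -0.02 -0.64] 22.51
0.084 False 0.0838 [ 0.53 -0.03 -2.84] 22.82
0.0844 False 0.0841 [ 0.87 -0.8  -5.96] 23.14
```

It caught after about 4.8 mm of play. I bring the pull up to about 15.5 N in small steps, hold, and ease off.

Run:
```python
from h import *
f0=np.array([-.07,-.1,-1.4])
z=.0844
while z<.0895:
    z+=.0003
    servo_line([.564,-.2341,z],rate=.006); f=F(4)-f0; print(round(z,4),round(current_position()[2],4),np.round(f,2),round(current_finger_gap(),4),round(current_clock(),2))
    if f[2]<-14.3: break
    if f[2]>-3: print("lost");break
t=current_clock(); print([round(float((sleep(.1),F(2,.02)-f0)[1][2]),1) for _ in range(6)],current_clock()-t)
```

```text
0.0847 0.0843 [ 1.99 -0.81 -9.16] 0.0276 23.46
0.085 0.0846 [  1.7   -1.16 -12.36] 0.0278 23.77
0.0853 0.0849 [  1.74  -1.35 -16.61] 0.0275 24.09
[-17.6, -17.5, -18.5, -18.6, -18.5, -19.0] 0.8000000000000007
```

Run:
```python
from h import *
f0=np.array([-.07,-.1,-1.4])
for z in(.0845,.0839,.0830,.0815):
    servo_line([.564,-.2341,z],rate=.006); f=F(5)-f0; print(z,round(current_position()[2],4),np.round(f,2),round(current_clock(),2))
# lower to home-ish before release
h=servo_line([.564,-.2341,.0793],rate=.01,contact_N=3);print(h,current_position(),np.round(F(8)-f0,2))
c=capture("side");u,v=map(int,proj(c,[.564,-.233,.1]));cv2.imwrite("pics/z6.png",cv2.resize(c["image"][v-30:v+30,u-30:u+30],None,fx=8,fy=8,interpolation=cv2.INTER_CUBIC))
```

```text
0.0845 0.0847 [  0.79  -0.57 -14.35] 25.26
0.0839 0.0843 [-0.75  0.36 -8.86] 25.59
0.083 0.0837 [-0.45  0.83 -1.91] 25.98
0.0815 0.0817 [0.27 0.22 0.04] 26.46
False [ 0.56393728 -0.23407612  0.07917189] [ 0.06 -0.19  0.3 ]
```

View pics/z6.png

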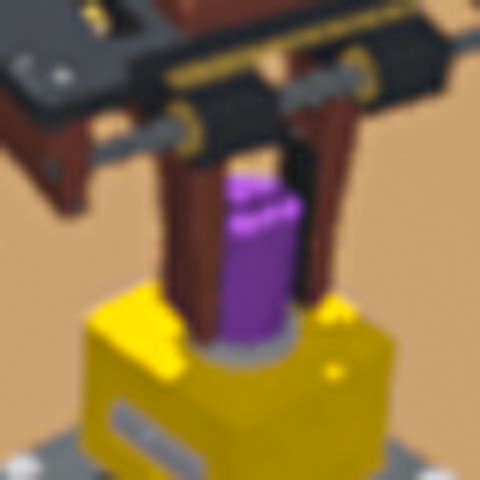

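The collar is back at the rim with about 0 N, and the latch contact height is unchanged, so the grip did not slip. I release and retreat.

Run:
```python
from h import *
move_gripper(.085); print(current_finger_gap(),np.round(F(5),2))
servo_line([.564,-.2341,.22],rate=.1); 
move_ptp([.50,.05,.3],q_of(-.36)); print(current_clock(),np.round(F(5),2))
out=[]
for n in("side","top"):
    c=capture(n);P=cloud(c);H=hsv(c);u,v=map(int,proj(c,[.564,-.233,.09]))
    m=near((H[...,0]>125)&(H[...,0]<155)&(H[...,1]>80),(u,v),22); print(n,m.sum(),np.nanpercentile(P[m],[2,50,98],axis=0).round(4).tolist())
    out.append(cv2.resize(c["image"][v-50:v+50,u-60:u+60],None,fx=3,fy=3,interpolation=cv2.INTER_CUBIC)); cv2.imwrite(f"pics/end_{n}.png",c["image"])
cv2.imwrite("pics/end.png",np.hstack(out))
```

```text
0.08527887484399976 [ 0.03  0.39 -0.16]
30.8083 [-0.14  0.02  0.08]
side 213 [[0.5488, -0.2477, 0.0741], [0.5562, -0.2388, 0.1026], [0.5736, -0.2231, 0.1169]]
top 136 [[0.5517, -0.2442, 0.0766], [0.5629, -0.2298, 0.1135], [0.5749, -0.2183, 0.1183]]
```

View pics/end.png

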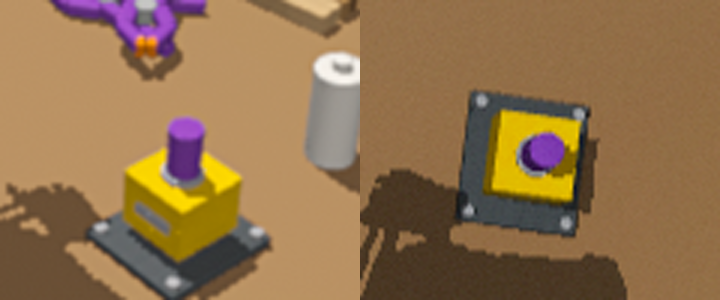

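View pics/end_side.png

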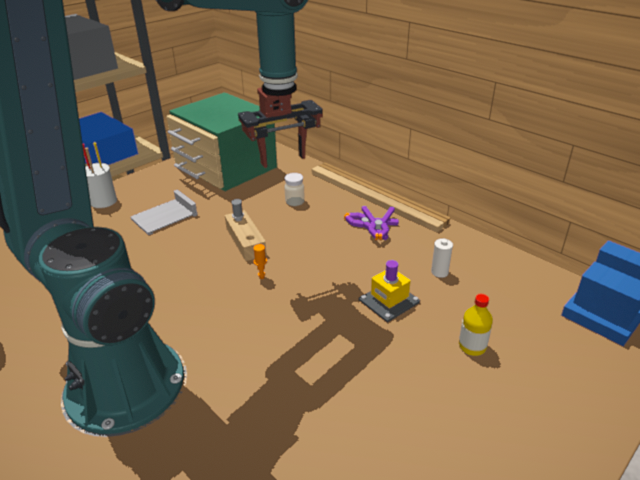

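The dog stands upright at the bore with its head top at z≈0.117, so the collar is at about 0.071. The grey dog and the other things look unmoved, and the gripper is clear. I hand in.

```bash
python3 -c "
from bench import *
close_job(); print(current_clock())"
```

```text
the job is handed in; nothing more can be done
the job is handed in; nothing more can be done
```

I took the purple dog from the rack, pressed it home in the yellow socket, pulled on it to prove the latch, and let go. I handed in about 31 s into the 72 s allowed. The system gave no verdict, so the figures below are my own readings.

- **Press:** I stopped at about 15 N. The collar looked seated on the rim in the side camera, and the force rose at the socket's own stiffness.
- **Pull:** The latches took the load after about 4.8 mm of play. The pull rose in steps of 3, 6, 9, 12 and 16.6 N. It stayed above 12 N for about a second, then I eased it off to 0 and released.
- **Final check:** The dog stands upright and centred, with its head top at about 0.117 m, which puts the collar within 1–2 mm of the rim. The gripper is clear. By eye, the grey dog and the other things have not moved.

**What did not go as expected:**
- I did not feel the latch drag or a distinct snap on the way in. The catch on the pull is what shows the dog is latched.
- The pull crept from 16.6 to about 19 N during the hold, more than I intended but under the 22 N limit.
- The two cameras disagreed by about 2 mm on the socket's position. I went by the side camera and the dog entered the bore without side force.

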